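Reverse the ratchet and nip up the filter press

TASK

The small bench press should close its filter cell, but its ratchet is set to loosen. Tip the pawl's knob on the ratchet head over to the tightening (clockwise) side, then work the ratchet handle back and forth until the pressing plate is nipped up on the cell's seal and the handle clearly firms up - snug, at roughly 7 N on the grip, and never so hard that the seal is crushed. Let go of everything and leave the things round about where they are.

Things in the scene. Friction and masses are not known exactly. Their poses are not given: they have to be found in the camera images.
- axis (a point): point on the vertical turning axis of screw and ratchet handle, 120 mm over the worktop, on the bench press (grey base 120 x 130 x 14 mm bolted down, two steel columns, grey bridge with its top at z = 94 mm). Handle and screw turn about this axis.
- grip (a point): centre of the upright round black grip post at the end of the ratchet handle, at z = 140 mm, 135 mm from the axis. The post is 26 mm across, from z = 116 to 164 mm, on a flat steel arm (18 mm wide, top at z = 112 mm). Pushing it round the axis turns the handle. While the screw runs freely, driving takes about 3 N here, the return stroke about 1 N.
- handle (a joint): angle of the ratchet handle about the axis; grows clockwise seen from above; 0 = arm points to the front of the press; stops at -0.75 and +0.75 rad. The screw needs 1.1 to 1.8 rad in all to close, differing from run to run, so more than one stroke; 14 teeth, so up to 0.45 rad of each driving stroke may be lost before it bites.
- pawl (a joint): tilt of the drop-over pawl, a rocker on the ratchet head 23.5 mm out along the arm, with a weighted steel knob on top; it rocks sideways across the arm about an axis along the arm at z = 120 mm. Towards -0.55 = loosens (knob leans to the counter-clockwise side of the arm), +0.55 = tightens (knob leans to the clockwise side). Its weight drops it past 0 to either side. It reads 0.15 to 0.55 either way, as it rides over teeth.
- platen: round steel pressing plate, 46 mm across, 10 mm thick, under the bridge; origin at the centre of its underside. It comes down 3 mm per radian of tightening. Once it meets the seal, the push needed at the grip climbs above the running 3 N, about 1 N for each 7 mm of hand travel; 5 to 8 N is snug, above 10 N the seal is crushed (350 N of plate force). Let go, the handle springs back by some tenths of a radian but the screw stays nipped.
- cell: round aluminium filter cell, 50 mm across, fixed in the press under the plate; origin at its underside; 30 mm high, with a stiff black rubber seal 4 mm thick and 38 mm across on top (top of the seal 34 mm over the origin).
- timer: white square lab timer, 62 x 62 x 18 mm, bystander; origin at its underside
- petri_1: closed petri dish, 91 mm across, 15 mm high, bystander; origin at its underside
- note_pad: violet block of sticky notes, 46 x 73 x 14 mm, bystander; origin at its underside
- knob (a point): centre of the steel knob of the pawl, 23 mm across, 22 mm high, 37 mm above the pawl's axis on an 8 mm stem; z = 152 mm when tipped, 157 mm upright. Tipping it over moves it 39 mm across the arm; 1 to 3 N tips it, and the handle may swing a little along with it.

How it is judged:
By the outcome, as a careful person would: the job done as asked, in the order asked, and still so for the second after the job is handed in, with the robot touching nothing.
It also fails if it takes over 72 s, if anything falls off the work surface, if the arm or the gripper's body presses on something with over 40 N, if the wrist force passes 120 N, or if a joint passes its speed limit or range.

ROBOT

A 6-joint arm with a two-finger parallel gripper is mounted at the origin on a cart in front of the work surface, level with it; the furniture and walls round the work are solid. World frame = base frame: x ahead of the robot, y to its left, z up, the work surface at z = 0. Lengths are in m, angles in degrees, forces in N, time in s.
With the tool pointing down it reaches from about 0.35 to 0.875 m from the base axis. Payload 4.2 kg.
Tool frame: the origin (TCP) lies on the front face of the gripper's body, between the roots of the fingers; the fingertips stand 70 mm ahead of it and the grasp point (between the pads) lies 51 mm ahead of it; z points along the fingers, y is the direction in which the jaws open and shut (so a half turn about z gives the same grasp; the last joint's range is limited). The gripper opens to 87 mm and grips with 3 to 60 N. Pads are 19 mm wide; open, the fingers measure 117 mm over their backs; the gripper's body (75 mm by 190 mm) begins 51 mm behind the grasp point.
Start: joints at [58.476, 22.042, 0.453, 0, -68.411, -14.817], TCP at [0.452, 0.431, 0.292] pointing down, gripper open.
Joint ranges: [-179.83, 179.83], [-69.29, 118.12], [-61.27, 80.66], [-181.25, 117.63], [-171.15, -9.14], [-177.46, 177.46]. Speed limits (degrees/s): [159.86, 159.86, 180, 180, 180, 180].

INTERFACE

Orientations are given as a 3x3 rotation matrix whose columns are the frame's x, y, z axes.
In Python, from rig import robot gives the robot as it stands. The module is installed in compiled form; this text tells all that it offers. Calls block until the motion is done:
- robot.move_to(position, orientation): joint-space move of the TCP to a pose.
- robot.move_linear(position, attitude=None, v=0.15, contact_N=None): straight line of the TCP; attitude=None keeps the orientation; v is the mean speed in m/s. With contact_N (N) it stops when the force on the tool has changed by that much, and returns True; else False.
- robot.set_joints(angles): joint-space move.
- robot.gripper_open() and robot.close(): open the fingers fully, or close them until they stop; the grip force is fixed at half the most.
- robot.wait(seconds).
- robot.solve_ik(position, orientation): joint angles nearest the present ones, or None.
- robot.get_state(): the state.
- robot.grab_frame(name): name is "side" or "top"; returns a dict with "image" (480x640x3 uint8, red, green, blue), "fx", "fy", "cx", "cy" (pixels), "k1" (the pictures are not rectified: a ray, as slopes to the right and down, at radius r is drawn at 1 + k1 r^2 times it, then the intrinsics apply), "R" (3x3) and "t" (3): a world point X has camera coordinates R X + t. Camera axes: x right, y down, z forward; pixel columns grow to the right and rows downward; lengths in m; the calibration is good to about 2 mm. A picture is of the moment at which its call begins. There is no depth.
A pose or a line that the arm cannot do raises robot.IKError and nothing moves.
- robot.finish_job(): hands the job in, once; it reports no verdict.
The state is a dict: "time_s": time; "qpos": joint angles; "qvel": joint speeds; "effort": joint torques, N m; "tcp_pos": TCP position; "orientation": TCP orientation; "contact_force": force on the tool from outside, world axes, zero at the start; "wrist_torque": the same for the moment, N m; "grip_width": finger opening in m.
Only numpy, scipy, OpenCV 4.12 (cv2) and the standard library are available. Lean on these libraries where they do the work, as an engineer would, in place of code of your own. Each camera call takes 0.05 s, during which the arm holds its last target. There are 200 camera calls.

## Working session

There is one attempt and no reset: what is moved stays moved. The work goes in short steps, each a Python script; the robot and the scene stay as the last script left them, time stands still between calls to the robot, and variables do not carry over. Pictures are saved under pics/ and viewed, about 8 in all and at most 12, crops included, and the job is handed in when it is done.

```bash
mkdir -p pics; cat > h.py <<'E'
import numpy as np, cv2
from rig import robot
def snap(cam,name):
    f=robot.grab_frame(cam); cv2.imwrite(f'pics/{name}.png',f['image'][:,:,::-1]); np.savez(f'pics/{name}.npz',**{k:v for k,v in f.items() if k!='image'}); return f
def ray(f,u,v):
    K=np.array([[f['fx'],0,f['cx']],[0,f['fy'],f['cy']],[0,0,1.]])
    p=cv2.undistortPoints(np.array([[[u,v]]],float),K,np.array([float(f['k1']),0,0,0]))[0,0]
    R=np.array(f['R']);t=np.array(f['t']); return -R.T@t, R.T@np.array([p[0],p[1],1])
def atz(f,u,v,z):
    c,d=ray(f,u,v); return c+d*(z-c[2])/d[2]
def proj(f,X):
    p=np.array(f['R'])@X+f['t']; p=p[:2]/p[2]; p=p*(1+f['k1']*(p@p)); return np.array([f['fx']*p[0]+f['cx'],f['fy']*p[1]+f['cy']])
E
python3 -c "
from h import *
for c in('top','side'):
    f=snap(c,c+'0'); print(c,f['fx'],f['k1'],-np.array(f['R']).T@f['t'],np.array(f['R'])[2])
s=robot.get_state();print(s)"
```

```text
top 467.36250293238265 -0.05603556614608097 [ 0.36832171 -0.20472034  1.02381658] [ 0.19298569  0.03395162 -0.980614  ]
side 462.8745920071272 -0.011408800184318285 [ 0.25527739 -0.93810322  0.60843227] [ 0.30815955  0.79465872 -0.52302505]
{'time_s': 0.1, 'qpos': array([ 5.84762004e+01,  2.20856882e+01,  3.87885516e-01, -2.41006531e-02,
       -6.84138464e+01, -1.48159875e+01]), 'qvel': array([-0.00162381, -0.09495704,  0.13993351,  0.11789618, -0.01813865,
        0.05539777]), 'effort': array([-4.91164410e-04, -3.91688919e+01,  1.87934661e+01,  4.23189729e+00,
        1.34595894e-02, -7.76207412e-05]), 'tcp_pos': array([0.45185042, 0.43121197, 0.29128095]), 'orientation': array([[ 6.90268047e-01, -7.23552482e-01, -1.35224930e-03],
       [-7.23553736e-01, -6.90266521e-01, -1.45653618e-03],
       [ 1.20467942e-04,  1.98382542e-03, -9.99998025e-01]]), 'contact_force': array([-0.19866917, -0.1429568 ,  0.57865869]), 'wrist_torque': array([ 0.03520256, -0.04103352,  0.06667725]), 'grip_width': 0.0871062804464138}
```

View pics/top0.png

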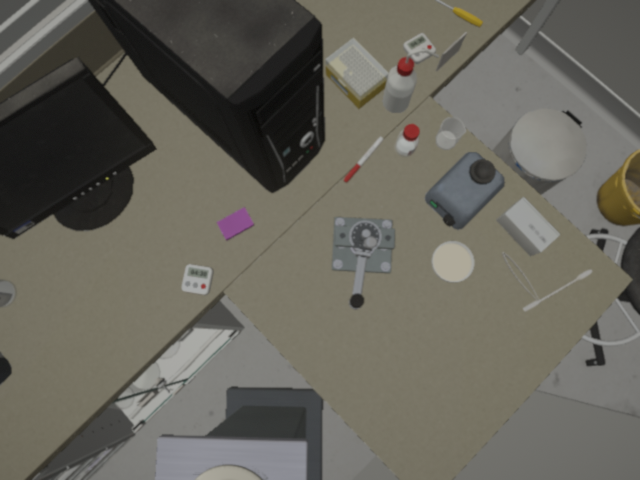

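View pics/side0.png

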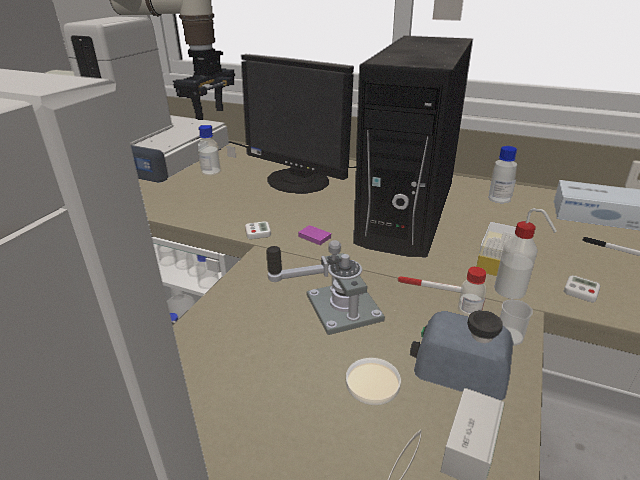

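```bash
python3 -c "
from h import *
a=cv2.imread('pics/top0.png')[205:315,320:410]; b=cv2.imread('pics/side0.png')[230:340,255:395]
a=cv2.resize(a,(480,587),interpolation=2); b=cv2.resize(b,(747,587),interpolation=2)
cv2.imwrite('pics/c0.png',cv2.resize(np.hstack([a,b]),None,fx=.65,fy=.65))
f=dict(np.load('pics/top0.npz'));s=dict(np.load('pics/side0.npz'))
print('grip',atz(f,357,300,.164),atz(s,273,249,.164)); print('base corners',[atz(f,*p,.014) for p in((335,218),(394,218),(392,272),(333,271))])
"
```

```text
grip [ 0.43140011 -0.25317902  0.164     ] [ 0.43200742 -0.25512318  0.164     ]
base corners [array([ 0.62348808, -0.21335573,  0.014     ]), array([ 0.62433241, -0.34418515,  0.014     ]), array([ 0.50366373, -0.33760958,  0.014     ]), array([ 0.50471582, -0.20967642,  0.014     ])]
```

View pics/c0.png

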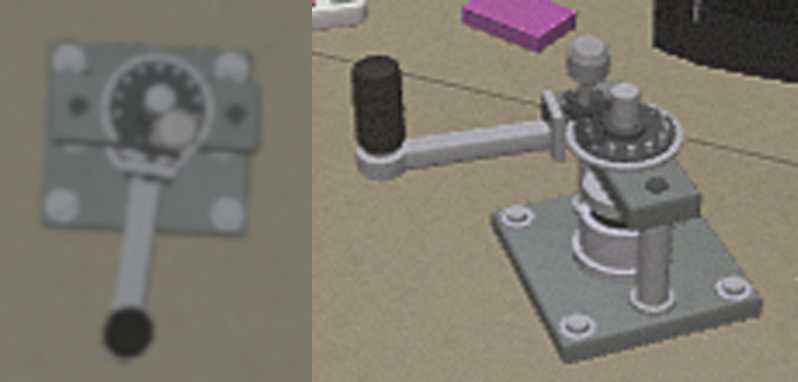

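```bash
cat >> h.py <<'E'
AX=np.array([.564,-.276]); F=np.array([-1,.04]); F/=np.linalg.norm(F)
SG=1
def dirs(th):
    c0=np.array([F[1],-F[0]]); a=np.cos(th)*F+np.sin(th)*c0; return a,np.array([a[1],-a[0]])
def ori(th):
    c=dirs(th)[1]*SG; y=np.array([c[0],c[1],0]); z=np.array([0,0,-1.]); return np.column_stack([np.cross(y,z),y,z])
def pose(th,r,off,ztip):
    a,c=dirs(th); return np.array([*(AX+r*a+off*c),ztip+.07])
E
python3 -c "
from h import *
f=dict(np.load('pics/top0.npz'));s=dict(np.load('pics/side0.npz'))
k=atz(f,370.5,242,.163);print('knob',k); print('axis .14',atz(f,366.2,233.3,.14))
ks=(255+(588-312)/3.467,230+50/3.467);print('side knob',atz(s,*ks,.16))
g=np.array([.4317,-.254])-AX; th=np.arctan2(g@[F[1],-F[0]],g@F);print('theta',th,np.linalg.norm(g))
a,c=dirs(th);print('knob rel',(k[:2]-AX)@a,(k[:2]-AX)@c,'pred proj',proj(f,np.array([*(AX+.0235*a-.0193*c),.152])))
print('tower corner',atz(f,275,188,0))
import h
for sg in(1,-1):
    h.SG=sg
    for t,r,o,z in((th,.0235,-.06,.142),(-.75,.135,-.0305,.135),(.72,.135,.0305,.135)): print(sg,np.round(robot.solve_ik(pose(t,r,o,z),ori(t)),0))
"
```

```text
knob [ 0.53994729 -0.27879857  0.163     ]
axis .14 [ 0.56159698 -0.27264839  0.14      ]
side knob [ 0.54246661 -0.27774159  0.16      ]
theta 0.12480225311742554 0.1341167029120534
knob rel 0.023267833276399082 -0.006706177418981961 pred proj [376.5690377  244.36787871]
tower corner [ 0.69722707 -0.07547539  0.        ]
1 [-17.  26.  -6.   0. -58. -82.]
1 [-24.  25.  -7.   0. -57. -26.]
1 [  -0.   16.  -22.    0.  -52. -133.]
-1 [-17.  26.  -6.   0. -58.  98.]
-1 [-24.  25.  -7.   0. -57. 154.]
-1 [ -0.  16. -22.   0. -52.  47.]
```

```bash
sed -i 's/AX=np.array(\[.564,-.276\])/AX=np.array([.563,-.275])/' h.py; python3 -c "
from h import *
th=.12
robot.move_linear([.36,.345,.30],v=.3); robot.close()
q=robot.get_state()['qpos']; 
m=robot.solve_ik([.50,-.05,.30],ori(th)); robot.set_joints(m)
robot.move_to(pose(th,.0235,-.055,.22),ori(th))
robot.move_linear(pose(th,.0235,-.055,.142),v=.12)
f0=robot.get_state()['contact_force']
for o in(-.035,-.030,-.026,-.022,-.018,-.014):
    hit=robot.move_linear(pose(th,.0235,o,.142),v=.04,contact_N=7); s=robot.get_state(); print(o,hit,np.round(s['contact_force']-f0,2),s['time_s'])
    if hit: break
robot.move_linear(pose(th,.0235,-.05,.142),v=.15)
robot.move_linear(pose(th,.0235,-.05,.21),v=.15)
robot.move_linear(pose(th,.04,-.16,.24),v=.3)
a=snap('top','t1')['image'][205:315,320:410];b=snap('side','s1')['image'][230:340,255:395]
a=cv2.resize(a,(312,381),interpolation=2); b=cv2.resize(b,(485,381),interpolation=2)
cv2.imwrite('pics/c1.png',np.hstack([a,b])[:,:,::-1]);print(robot.get_state()['time_s'])
"
```

```text
-0.035 False [ 0.11  0.88 -1.37] 6.275
-0.03 False [-0.67  0.05 -0.71] 6.55
-0.026 False [-0.89 -0.5  -0.53] 6.8
-0.022 False [-0.34  0.17 -0.29] 7.05
-0.018 False [ 0.05  0.13 -0.29] 7.3
-0.014 False [-0.45  0.69 -0.52] 7.55
9.175
```

View pics/c1.png

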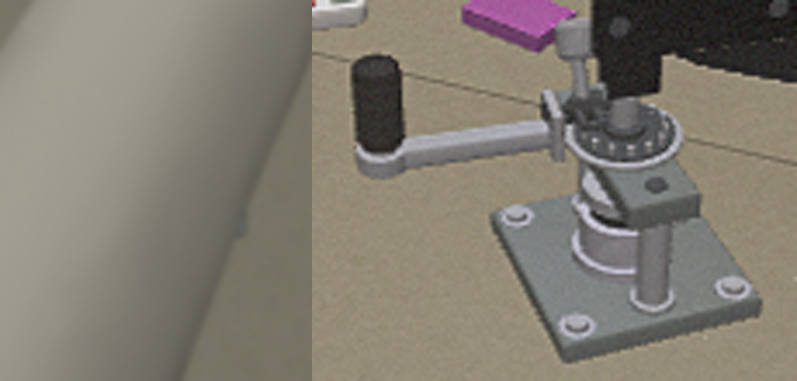

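```bash
cat > drive.py <<'E'
from h import *
import sys
ZT=.128; R=.135; OFF=.0305
def F(th,f0,n=4):
    v=[]
    for _ in range(n): v.append(robot.get_state()['contact_force']); robot.wait(.03)
    return (np.mean(v,0)-f0)[:2]@dirs(th)[1]
def zero():
    robot.wait(.2); v=[]
    for _ in range(6): v.append(robot.get_state()['contact_force']); robot.wait(.03)
    return np.mean(v,0)
def go(th,off,v): robot.move_linear(pose(th,R,off,ZT),ori(th),v=v)
def ret(frm,to=-.68):
    go(frm,-OFF+.006,.2); log=[]
    f0=zero()
    for th in np.linspace(frm,to,9): go(th,-OFF,.12); log.append(round(F(th,f0,1),1))
    print('ret',log)
    go(to,0,.15)
def drive(frm,to=.70,stop=6.5):
    f0=zero(); go(frm,OFF-.004,.15); th=frm; log=[]; f=0
    while th<to:
        th=min(to,th+(.07 if f<2 else .04 if f<4.2 else .02)); go(th,OFF,.07)
        f=-F(th,f0,2)
        if f>4: f=-F(th,f0,5)
        log.append((round(th,2),round(f,1)))
        if f>=stop: break
    print('drive',log,robot.get_state()['time_s']); return th,f
E
python3 -c "
from drive import *
th=.12
robot.move_linear(pose(th,R,-.10,.22),v=.3); robot.gripper_open()
robot.move_to(pose(th,R,0,.21),ori(th)); robot.move_linear(pose(th,R,0,ZT),v=.15)
ret(th); th,f=drive(-.68)
print(robot.get_state()['time_s'])
snap('side','s2')
"
```

```text
ret [np.float64(0.0), np.float64(1.5), np.float64(-0.5), np.float64(-0.2), np.float64(-0.8), np.float64(0.9), np.float64(-0.2), np.float64(0.2), np.float64(-0.2)]
drive [(-0.61, np.float64(0.1)), (-0.54, np.float64(0.2)), (-0.47, np.float64(-0.2)), (-0.4, np.float64(0.3)), (-0.33, np.float64(0.3)), (-0.26, np.float64(0.2)), (-0.19, np.float64(0.5)), (-0.12, np.float64(1.4)), (-0.05, np.float64(0.9)), (0.02, np.float64(0.8)), (0.09, np.float64(1.1)), (0.16, np.float64(1.4)), (0.23, np.float64(1.5)), (0.3, np.float64(1.0)), (0.37, np.float64(1.2)), (0.44, np.float64(0.7)), (0.51, np.float64(1.4)), (0.58, np.float64(1.2)), (0.65, np.float64(1.2)), (0.7, np.float64(1.1))] 24.0167
24.0167
```

View pics/s2.png

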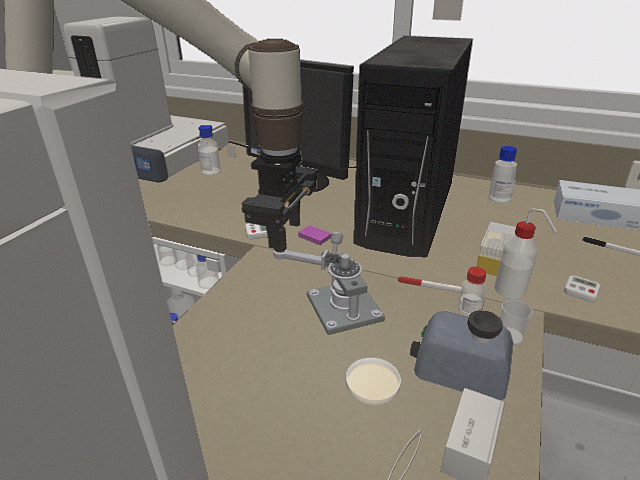

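```bash
python3 -c "
from drive import *
s=dict(np.load('pics/s2.npz'));im=cv2.imread('pics/s2.png')
k=5;u0,v0=235,190
b=cv2.resize(im[v0:v0+110,u0:u0+150],None,fx=k,fy=k,interpolation=2)
for th,col in((.7,(0,0,255)),(.12,(0,255,0))):
    a,c=dirs(th)
    for X in([*(AX+R*a),.112],[*(AX+.05*a),.112],[*(AX+R*a),.164]):
        p=proj(s,np.array(X)); cv2.circle(b,tuple(int(q) for q in ((p-[u0,v0])*k)),4,col,-1)
a,c=dirs(.7)
for t in(-.55,-.15,.15,.55):
    p=proj(s,np.array([*(AX+.0235*a+.037*np.sin(t)*c),.12+.037*np.cos(t)])); cv2.circle(b,tuple(int(q) for q in ((p-[u0,v0])*k)),4,(255,0,0) if t<0 else (0,255,255),1)
cv2.imwrite('pics/c2.png',b)"
```

```text
(no output)
```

View pics/c2.png

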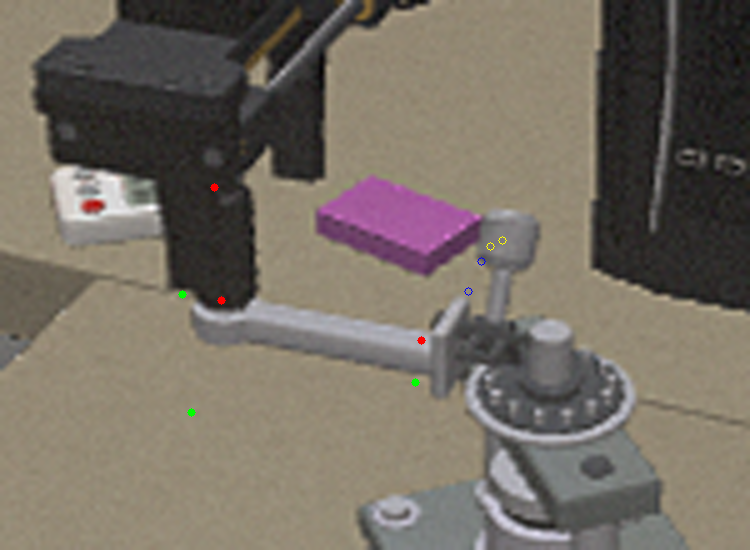

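```bash
cat > d2.py <<'E'
from drive import *
def drive2(frm,to=.70,stop=5.3):
    f0=zero(); go(frm,OFF-.004,.15); th=frm; log=[]; f=0
    while th<to:
        th=min(to,th+(.07 if f<1.9 else .035 if f<3.5 else .02)); go(th,OFF,.07)
        fi=-F(th,f0,1); f=-F(th,f0,2)
        if f>1.9: f=-F(th,f0,5)
        log.append((round(th,2),round(float(fi),1),round(float(f),1)))
        if f>=stop: break
    print('drive',log,robot.get_state()['time_s']); return th,f
E
python3 -c "
from d2 import *
ret(.70); th,f=drive2(-.68)
"
```

```text
ret [np.float64(-0.1), np.float64(-0.4), np.float64(0.6), np.float64(-0.3), np.float64(0.2), np.float64(0.5), np.float64(0.0), np.float64(-0.6), np.float64(0.0)]
drive [(-0.61, -0.3, 0.3), (-0.54, 0.3, -0.4), (-0.47, 1.6, -0.1), (-0.4, -0.8, 0.2), (-0.33, -0.0, 0.3), (-0.26, 0.2, 0.4), (-0.19, 0.6, 0.7), (-0.12, 0.9, 0.4), (-0.05, 1.0, 0.7), (0.02, 0.3, 1.1), (0.09, 1.0, 0.9), (0.16, 0.9, 0.9), (0.23, 0.5, 0.7), (0.3, 1.3, 0.5), (0.37, -0.0, 1.0), (0.44, 0.5, 0.3), (0.51, 0.8, 1.4), (0.58, 1.3, 0.8), (0.65, 1.0, 0.2), (0.7, 1.3, 1.0)] 37.1583
```

```bash
python3 -c "
from d2 import *
snap('side','s3a')
ret(.70,-.70); snap('side','s3b'); th,f=drive2(-.70)
snap('side','s3')
k=3
ims=[cv2.imread(f'pics/{n}.png')[200:330,240:390] for n in('s3a','s3b')]
b=np.hstack([cv2.resize(i,(400,347),interpolation=2) for i in ims]); cv2.imwrite('pics/c3.png',b)
"
```

```text
ret [np.float64(-0.5), np.float64(-0.1), np.float64(-0.3), np.float64(0.8), np.float64(-0.3), np.float64(0.4), np.float64(-0.4), np.float64(-0.3), np.float64(0.2)]
drive [(-0.63, -0.3, 0.0), (-0.56, 2.0, 0.7), (-0.49, -0.1, -0.2), (-0.42, -0.2, 0.3), (-0.35, 0.7, 0.2), (-0.28, 0.6, -0.1), (-0.21, 1.3, 0.2), (-0.14, 2.5, 2.6), (-0.1, 1.7, 2.8), (-0.07, 2.9, 2.7), (-0.03, 2.8, 3.4), (0.0, 3.7, 4.3), (0.02, 5.2, 5.0), (0.04, 5.2, 4.9), (0.06, 5.0, 6.0)] 49.475
```

View pics/c3.png

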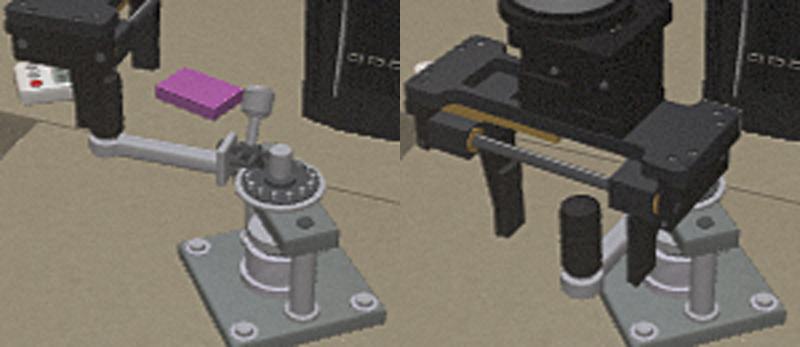

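```bash
python3 -c "
from d2 import *
th=.06; f0=None
for t in np.arange(.03,-.31,-.04):
    go(t,OFF,.08); fr=robot.get_state()['contact_force']; print(round(t,2),np.round(-fr[:2]@dirs(t)[1],1))
im=snap('side','s4')
print(robot.get_state()['time_s'])
k=cv2.resize(cv2.imread('pics/s4.png')[180:330,220:400],None,fx=4,fy=4,interpolation=2); cv2.imwrite('pics/c4.png',k)
"
```

```text
0.03 4.6
-0.01 3.4
-0.05 2.2
-0.09 1.5
-0.13 -0.7
-0.17 0.2
-0.21 -0.6
-0.25 -0.4
-0.29 -0.1
51.825
```

View pics/c4.png

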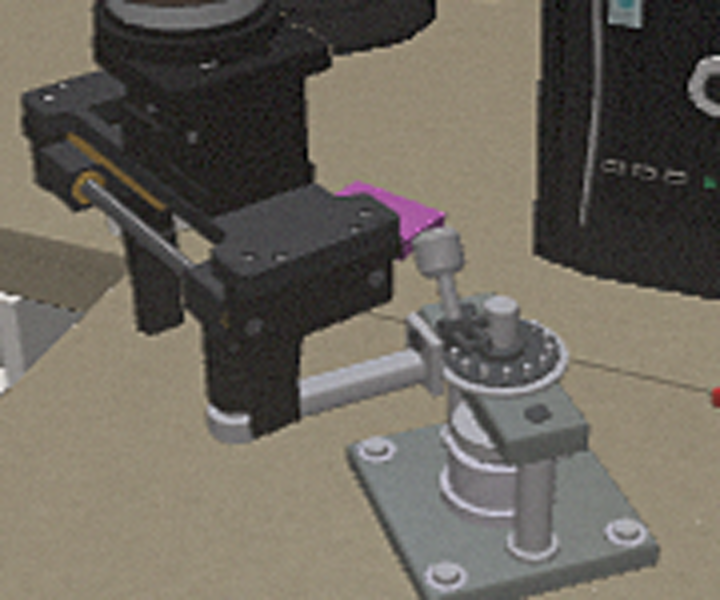

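```bash
python3 -c "
from d2 import *
f0=zero(); go(-.17,OFF,.1)
e=.10
hit=robot.move_linear(pose(e,R,OFF,ZT),ori(e),v=.04,contact_N=6.6)
p=robot.get_state()['tcp_pos']; fi=-F(.05,f0,1); fm=-F(.05,f0,4)
print(hit,'dist to end',np.linalg.norm(p-pose(e,R,OFF,ZT)),fi,fm,robot.get_state()['time_s'])
for t in (.03,-.05,-.13,-.25): go(t,OFF,.1)
go(-.20,0,.15)
robot.move_linear(pose(-.2,R,0,.22),v=.15)
robot.move_linear(pose(-.2,R+.06,.16,.27),v=.3)
f=snap('side','s5');snap('top','t5');s=robot.get_state();print(s['time_s'],s['contact_force'])
a=cv2.imread('pics/s5.png')[180:420,180:420];b=cv2.imread('pics/t5.png')[190:320,170:490]
a=cv2.resize(a,(400,400),interpolation=2); b=cv2.resize(b,(400,163),interpolation=2)
z=cv2.resize(cv2.imread('pics/s5.png')[225:335,255:390],(400,326),interpolation=2)
cv2.imwrite('pics/c5.png',np.hstack([a,np.vstack([z,b])[:400]]))
"
```

```text
True dist to end 0.01172826267849683 3.0919950478322957 3.08093733029747 53.3833
56.3833 [ 0.35843425  0.06889968 -1.06686649]
```

View pics/c5.png

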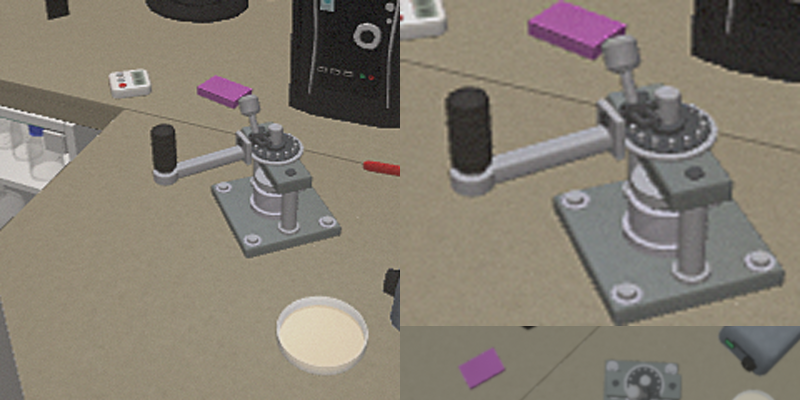

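```bash
python3 -c "
from rig import robot
robot.finish_job(); print(robot.get_state()['time_s'])"
```

```text
the job is handed in; nothing more can be done
the job is handed in; nothing more can be done
```

I tipped the pawl to the tightening side and worked the handle through three driving strokes until it firmed up. Then I let go and handed the job in at about 56 s. My readings say the seal is snug and not crushed, but they leave the exact grip force uncertain.

- **Tightening:** The first two strokes ran freely to the end. On the third, the push climbed steadily, and I stopped when the reading with the arm at rest was about 5.5 N (last values 5.0, 4.9 and 6.0 N).
- **Letting go:** The handle sprang back about 0.2 rad when I released it.
- **Last pictures:** The pawl still leans to the tightening side, the gripper is clear, and the timer, note pad and petri dish show no sign of having been moved.

**Where the readings disagree:**
- **Free running:** My at-rest force readings were only about 1 N, against the stated 3 N, so they probably read about 2 N low.
- **Re-push check:** I pushed again with a 6.6 N limit on the force while moving. It tripped slightly before the earlier end point, and the force then settled to 3.1 N at rest.
- **Peak push:** I therefore put it between 5.5 and 7.5 N. That is within the snug range of 5 to 8 N and below the 10 N crush limit.
- **Not checked:** I did not measure the plate's height directly.

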